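# Unfold the crank and clamp a glass block for cold-working

## Task

Clamp the amber glass block in the bench clamp: fold the crank's handle out until it stands fully upright, then take it by its black revolving grip and wind the crank clockwise (seen from above) until the jaw has pushed the block against the stop and the cork-faced spring pad is pressed about half way in, never all the way. Leave the handle standing, let go, and leave everything else on the bench where it is.

Things in the scene. Friction and masses are not known exactly. Their poses are not given: they have to be found in the camera images.
- clamp: Grey geared bench clamp, fixed to the bench. Origin: on the bench under the crank's vertical axis; +x is the way the jaw closes, z up. Bed plate 350 x 110 x 12 mm, from x -55 to +295 mm. Gearbox 90 x 84 mm about the origin, top 80 mm high. The crank is on top. At the far end (+x) a grey stop block 30 x 90 mm, 54 mm high, is bolted across the bed; where along the bed (its cork face lies at x of some 222 to 240 mm) was set by the last user and is not given.
- hub (a point): Point on the crank's axis, at the height of the folding handle's hinge, 119 mm above the bench.
- crank (a joint): Angle of the crank (rad); grows clockwise seen from above, which closes the jaw by 10 mm per rad; 0 is fully open, 10 the other end. Between 4 and 8 rad of winding are needed. At 0 the crank's arm (from axis to hinge) points along the clamp's +x. Stiff: about 0.28 N m (5 N at the handle) and more as the spring is compressed; stays where it is left. The arm is a steel channel 34 mm wide, from 2 mm to 68 mm from the axis, floor 106 mm and cheeks 122 mm above the bench.
- hinge (a point): Middle of the handle's horizontal hinge, on the crank's arm 55 mm from the axis, 119 mm above the bench; the hinge pin runs across the arm.
- fold (a joint): Angle of the folding handle (rad): 0 lying in the arm's channel and pointing from the hinge back over the crank's axis, 1.57 standing upright at its hard stop. Stays where it is left (0.1 N m).
- tab (a point): On the handle's axis 75 mm from the hinge: middle of the flat steel thumb tab at the handle's free end, 14 mm wide (across the arm), 12 mm thick, from 61 to 85 mm from the hinge. Folded, it sticks out past the end of the channel, over the gearbox with 33 mm clear below; it does not revolve.
- sleeve: The black plastic grip, a cylinder of 22 mm diameter that revolves freely on the handle; from 12 to 59 mm from the hinge. Origin on the hinge pin; the handle lies along its -x. Folded, it is sunk between the channel's cheeks.
- grip (a point): On the revolving grip's axis, 45 mm from the hinge: where to hold it once it stands.
- jaw_top (a point): Middle of the top front edge of the sliding jaw (a grey block 30 x 90 mm, 53 mm high), which the crank drives along the clamp's +x.
- pad (a joint): How far the spring pad is pressed back into the jaw (m): 0 free, 0.012 all the way in. A cork-faced plate 70 mm wide and 34 mm high (15 to 49 mm above the bench) on two pins, its free face 20 mm ahead of the jaw; spring 2.5 N/mm.
- glass: Amber glass block, 60 mm along its x, 55 mm along y, 40 mm high, 0.36 kg, lying loose on the clamp's bed between pad and stop. Origin: centre of its underside.
- polish_block: Grey hand polishing pad 85 x 50 x 28 mm lying beside the clamp. Bystander. Origin: centre of underside.
- offcut: Small amber glass offcut 50 x 40 x 30 mm lying beside the clamp. Bystander.
- frit_jar: Jar, 60 mm diameter, 85 mm high. Bystander.
- grit_can: Can, 66 mm diameter, 100 mm high. Bystander.
- paddle: Cork paddle with a wooden handle, 245 mm long, lying flat. Bystander.
- wrench: Wrench 180 mm long lying on the bench. Bystander.
- scrap_board: Dark wooden board 300 x 60 x 16 mm lying on the bench. Bystander.
There are look-alikes about, which are no part of the job. Leave any yellow look-alike of the glass alone.

How it is judged:
By the outcome, as a careful person would: the job done as asked, in the order asked, and still so for the second after the job is handed in, with the robot touching nothing.
It also fails if it takes over 45 s, if anything falls off the work surface, if the arm or the gripper's body presses on something with over 40 N, if the wrist force passes 120 N, or if a joint passes its speed limit or range.

## Robot

A 7-joint arm with a two-finger parallel gripper is mounted at the origin on the work surface. World frame = base frame: x ahead of the robot, y to its left, z up, the work surface at z = 0. Lengths are in m, angles in degrees, forces in N, time in s.
With the tool pointing down it reaches from about 0.425 to 0.875 m from the base axis. Payload 8.4 kg.
Tool frame: the origin (TCP) lies midway between the tips of the shut fingers; the grasp point (between the pads) lies 19 mm behind it; z points along the fingers, y is the line along which they close (so a half turn about z gives the same grasp; the last joint's range is limited). The gripper opens to 87 mm and grips with 3 to 60 N. Pads are 19 mm wide; open, the fingers measure 117 mm over their backs; the gripper's body (75 mm by 190 mm) begins 51 mm behind the grasp point.
Start: joints at [-73.465, 19.091, 2.286, 83.961, -0.768, 76.965, -3.352], TCP at [0.246, 0.602, 0.223] pointing down, gripper open.
Joint ranges: [-147.57, 147.57], [-21.85, 119.76], [-74.77, 79.35], [14.55, 137.4], [-85.83, 265.84], [4.83, 119.75], [-152.11, 152.11]. Speed limits (degrees/s): [127.2, 127.2, 159.86, 159.86, 180, 180, 180].

## Interface

Orientations are given as a 3x3 rotation matrix whose columns are the frame's x, y, z axes.
In Python, from plant import r gives the robot as it stands.
- The arm moves only by the tool carry_out, never from a script. Its argument "deltas" is a list of rows, each an object of numbers: "x", "y", "z": the shift along the tool's x, y, z in m; "roll": the turn about the tool's z in degrees. A call has 1 to 12 rows; each row shifts and turns the commanded pose from where the row before left it, along the tool's axes as they then stand; what a row does not reach is not made up. A row lasts 1/10 s, in which the tool goes at most 50 mm and 8.59 degrees, less where a joint would pass 70% of its speed; a pose out of reach is approached as far as the arm can. A call is refused whole if a number of a shift passes 0.05 or a number of a turn 8.59, either way. A call with a gripper value outside its range is refused whole. "hand" is the opening, from -1 (shut) to 1 (fully open), set as the call begins (left out, the last holds). The fingers move at their own pace and stop on an object; "squeeze" is the grip in N (left out, the last holds). Time passes only in rows, so rows that do not move let the fingers close. It gives the time, the measured TCP pose, the force, the opening and the grip force at its end, in the units of the state.
- r.get_state(): the state, without advancing time (a new reading comes with each control period).
- r.snapshot(name): name is "side" or "top" or "wrist"; returns the picture (400x640x3 uint8, red, green, blue); there is no depth.
- r.calibration(name): a dict with "fx", "fy", "cx", "cy" (pixels), "R" (3x3) and "t" (3): a world point X has camera coordinates R X + t; the wrist camera has in their place "tool_from_camera" (4x4, takes a point from camera to tool coordinates, whose origin is the TCP and whose axes are the flange's). Camera axes: x right, y down, z forward; pixel columns grow to the right and rows downward; lengths in m; the calibration is good to about 2 mm. A picture is of the moment at which its call begins: read the wrist's pose just before it. calibration takes no time and is no camera call.
- r.close_job(): hands the job in; it is judged then, once.
The state is a dict: "time": time; "joints": joint angles; "qvel": joint speeds; "effort": joint torques, N m; "tcp_pos": TCP position; "orientation": TCP orientation; "wrist_force": force on the tool from outside, world axes, zero at the start; "moment": the same for the moment, N m; "opening": finger opening in m; "gripper_force": force on a finger pad.
Only numpy, scipy, OpenCV 4.12 (cv2) and the standard library are available. Lean on these libraries where they do the work, as an engineer would, in place of code of your own. Each camera call takes 0.05 s, during which the arm holds its last target. There are 200 camera calls.

## Working session

There is one attempt and no reset: what is moved stays moved. The work goes in short steps, Python scripts to look and compute and a tool call to move; the robot and the scene stay as the last step left them, time stands still between calls to the robot, and variables do not carry over. Pictures are saved under pics/ and viewed, at most 10 in all, crops included, and the job is handed in when it is done.

Besides the shell and the picture viewer there is one more tool, called after "Emit:" by a JSON object that holds its "method" and its "body". carry_out: Moves the arm, as the interface text tells. Its arguments: {"type":"object","properties":{"deltas":{"type":"array","items":{"type":"object","properties":{"x":{"type":"number"},"y":{"type":"number"},"z":{"type":"number"},"roll":{"type":"number"}}}},"hand":{"type":"number"},"squeeze":{"type":"number"}},"required":["deltas"]}

```bash
mkdir -p pics; ls; python3 - <<'E'
from plant import r
import cv2
s=r.get_state();print(s['time'],s['tcp_pos'],s['orientation'],s['opening'])
for n in('top','side'):
    cv2.imwrite(f'pics/{n}0.png',r.snapshot(n)[:,:,::-1])
    c=r.calibration(n);print(n,c)
print(r.calibration('wrist'))
E
```

```text
pics
0.0 [0.24565481 0.60127326 0.22165308] [[-9.25751278e-01  3.78132680e-01 -4.97950894e-04]
 [ 3.78132987e-01  9.25749988e-01 -1.55074712e-03]
 [-1.25410131e-04 -1.62389779e-03 -9.99998674e-01]] 0.08689284252907896
top {'fx': 465.6240795710037, 'fy': 465.6240795710037, 'cx': 323.9996383971686, 'cy': 199.28117462351477, 'R': array([[ 0.00516817, -0.99989175,  0.01377597],
       [-0.99088774, -0.00697483, -0.13450962],
       [ 0.13459114, -0.01295527, -0.99081652]]), 't': array([-0.02007125,  0.54849892,  1.34267718])}
side {'fx': 506.52048322860946, 'fy': 506.52048322860946, 'cx': 312.9689208314891, 'cy': 195.32587176571474, 'R': array([[ 0.82464986, -0.56564217,  0.00123942],
       [-0.33571337, -0.49119777, -0.80375449],
       [ 0.45524624,  0.66239994, -0.59495981]]), 't': array([-0.44997262,  0.25421562,  1.22785972])}
{'fx': 297.46094271518564, 'fy': 297.46094271518564, 'cx': 312.9336661812381, 'cy': 201.00392378693138, 'tool_from_camera': array([[ 1.49397203e-03, -9.67113423e-01, -2.54341101e-01,
         6.90387820e-02],
       [ 9.99998639e-01,  1.62285942e-03, -2.96920672e-04,
        -4.70483869e-04],
       [ 6.99915820e-04, -2.54340311e-01,  9.67114531e-01,
        -1.61557912e-01],
       [ 0.00000000e+00,  0.00000000e+00,  0.00000000e+00,
         1.00000000e+00]])}
```

View pics/top0.png

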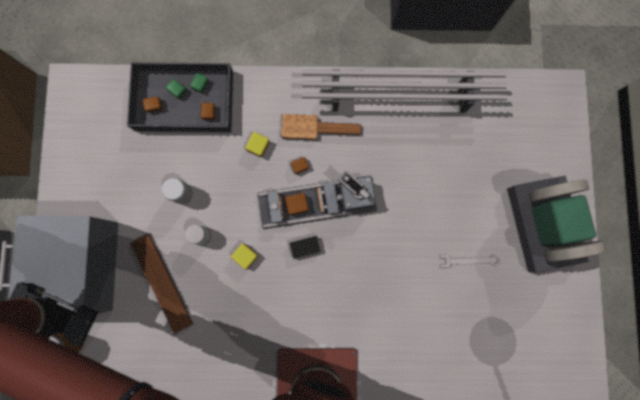

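View pics/side0.png

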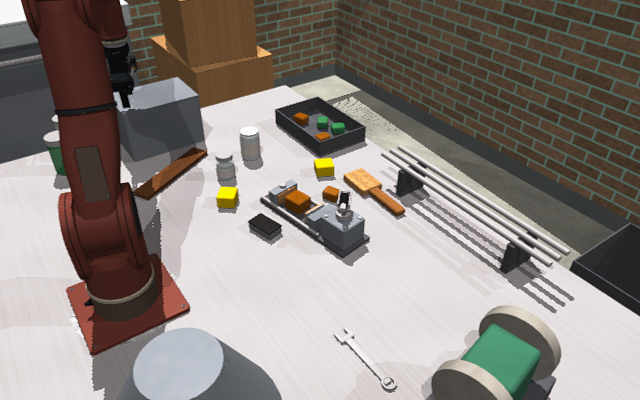

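```bash
cat > h.py <<'E'
from plant import r
import numpy as np, cv2
def cam(n,s=None):
    c=r.calibration(n)
    if n=='wrist':
        s=s or r.get_state();M=c['tool_from_camera'];O=np.array(s['orientation'])
        A=O@M[:3,:3];return c,A,np.array(s['tcp_pos'])+O@M[:3,3]
    return c,c['R'].T,-c['R'].T@c['t']
def ray(C,u,v):
    c,A,o=C;return o,A@np.array([(u-c['cx'])/c['fx'],(v-c['cy'])/c['fy'],1])
def onz(C,u,v,z):
    o,d=ray(C,u,v);return o+d*(z-o[2])/d[2]
def proj(C,X):
    c,A,o=C;p=A.T@(np.asarray(X)-o);return np.array([c['fx']*p[0]/p[2]+c['cx'],c['fy']*p[1]/p[2]+c['cy']])
def two(C1,p1,C2,p2):
    o1,d1=ray(C1,*p1);o2,d2=ray(C2,*p2)
    t=np.linalg.lstsq(np.c_[d1,-d2],o2-o1,rcond=None)[0]
    a,b=o1+d1*t[0],o2+d2*t[1];return (a+b)/2,np.linalg.norm(a-b)
E
python3 - <<'E'
from h import *
a=cv2.imread('pics/top0.png')[150:250,240:400];b=cv2.imread('pics/side0.png')[160:270,245:395]
cv2.imwrite('pics/z0.png',np.vstack([cv2.resize(a,(480,300),interpolation=cv2.INTER_CUBIC),cv2.resize(b,(480,300),interpolation=cv2.INTER_CUBIC)]))
T=cam('top')
for p,z in(((357,193),.08),((270,208),.054),((297,204),.05)):print(p,onz(T,*p,z))
E
```

```text
(357, 193) [ 0.56171384 -0.1110806   0.08      ]
(270, 208) [0.51957287 0.14078033 0.054     ]
(297, 204) [0.53236568 0.06246722 0.05      ]
```

View pics/z0.png

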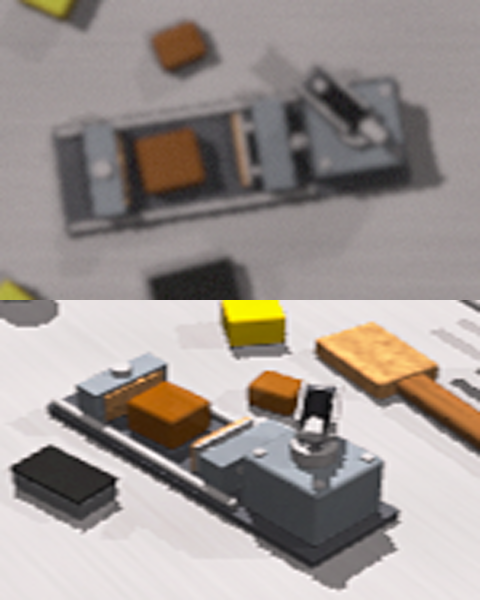

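```bash
cat >> h.py <<'E'
def rows(P,ang,n,pos=None,O=None):
    """world waypoint P, total roll ang, n rows -> tool deltas"""
    s=r.get_state();p=np.array(s['tcp_pos'] if pos is None else pos);O=np.array(s['orientation'] if O is None else O)
    th=np.degrees(np.arctan2(O[1,1],O[0,1]));D=(np.array(P)-p)/n
    for i in range(n):
        a=np.radians(th-ang/n*i);y=np.array([np.cos(a),np.sin(a),0]);x=np.array([-y[1],y[0],0])
        print('{"x":%.3f,"y":%.3f,"z":%.3f,"roll":%.1f}'%(D@x,D@y,-D[2],ang/n),end=',')
    print()
E
python3 -c "
from h import *
rows([.57,-.08,.30],112,18)"
```

```text
{"x":-0.031,"y":-0.028,"z":-0.004,"roll":6.2},{"x":-0.034,"y":-0.025,"z":-0.004,"roll":6.2},{"x":-0.036,"y":-0.021,"z":-0.004,"roll":6.2},{"x":-0.038,"y":-0.017,"z":-0.004,"roll":6.2},{"x":-0.040,"y":-0.013,"z":-0.004,"roll":6.2},{"x":-0.041,"y":-0.008,"z":-0.004,"roll":6.2},{"x":-0.042,"y":-0.004,"z":-0.004,"roll":6.2},{"x":-0.042,"y":0.001,"z":-0.004,"roll":6.2},{"x":-0.042,"y":0.005,"z":-0.004,"roll":6.2},{"x":-0.041,"y":0.010,"z":-0.004,"roll":6.2},{"x":-0.039,"y":0.014,"z":-0.004,"roll":6.2},{"x":-0.038,"y":0.018,"z":-0.004,"roll":6.2},{"x":-0.035,"y":0.022,"z":-0.004,"roll":6.2},{"x":-0.033,"y":0.026,"z":-0.004,"roll":6.2},{"x":-0.030,"y":0.030,"z":-0.004,"roll":6.2},{"x":-0.026,"y":0.033,"z":-0.004,"roll":6.2},{"x":-0.023,"y":0.035,"z":-0.004,"roll":6.2},{"x":-0.019,"y":0.038,"z":-0.004,"roll":6.2},
```

Emit:
{"method": "carry_out", "body": {"deltas": [{"x":-0.031,"y":-0.028,"z":-0.004,"roll":6.2},{"x":-0.034,"y":-0.025,"z":-0.004,"roll":6.2},{"x":-0.036,"y":-0.021,"z":-0.004,"roll":6.2},{"x":-0.038,"y":-0.017,"z":-0.004,"roll":6.2},{"x":-0.04,"y":-0.013,"z":-0.004,"roll":6.2},{"x":-0.041,"y":-0.008,"z":-0.004,"roll":6.2},{"x":-0.042,"y":-0.004,"z":-0.004,"roll":6.2},{"x":-0.042,"y":0.001,"z":-0.004,"roll":6.2},{"x":-0.042,"y":0.005,"z":-0.004,"roll":6.2}]}}

```text
time: 1.0
tcp_pos: [0.4075, 0.2586, 0.2585]
orientation: [[-0.203, 0.979, -0.0], [0.979, 0.203, 0.0], [0.0, -0.0, -1.0]]
wrist_force: [0.9, 0.5, -0.2]
opening: 0.0873
gripper_force: 0.0
```

Emit:
{"method": "carry_out", "body": {"deltas": [{"x":-0.041,"y":0.01,"z":-0.004,"roll":6.2},{"x":-0.039,"y":0.014,"z":-0.004,"roll":6.2},{"x":-0.038,"y":0.018,"z":-0.004,"roll":6.2},{"x":-0.035,"y":0.022,"z":-0.004,"roll":6.2},{"x":-0.033,"y":0.026,"z":-0.004,"roll":6.2},{"x":-0.03,"y":0.03,"z":-0.004,"roll":6.2},{"x":-0.026,"y":0.033,"z":-0.004,"roll":6.2},{"x":-0.023,"y":0.035,"z":-0.004,"roll":6.2},{"x":-0.019,"y":0.038,"z":-0.004,"roll":6.2},{}]}}

```text
validation failed for argument at $.de...
```

```bash
python3 - <<'E'
from h import *
import pickle
s=r.get_state();im=r.snapshot('wrist')[:,:,::-1]
cv2.imwrite('pics/w1.png',im);pickle.dump(s,open('s1.pkl','wb'))
print(s['time'],s['tcp_pos'],s['orientation'],s['joints'])
E
```

```text
1.0 [0.40749128 0.25856719 0.25853456] [[-2.03273789e-01  9.79121895e-01 -2.86301413e-04]
 [ 9.79121934e-01  2.03273801e-01  1.31879286e-05]
 [ 7.11101662e-05 -2.77643233e-04 -9.99999959e-01]] [-57.06961792  -2.4171791   18.93481708 104.10613957   0.79013625
  78.19391019 -26.58382303]
```

View pics/w1.png

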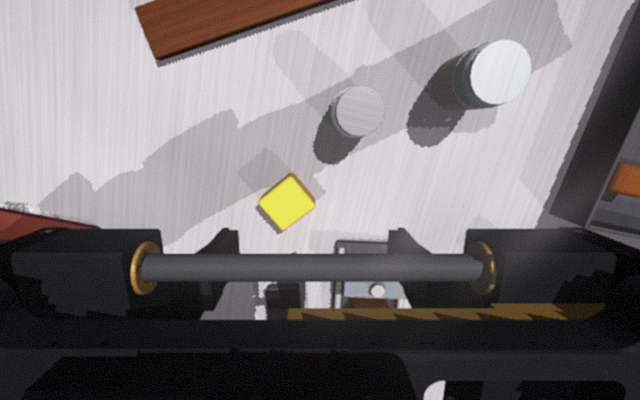

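```bash
python3 -c "
from h import *
rows([.50,-.13,.29],55.8,11)"
```

```text
{"x":-0.036,"y":0.001,"z":-0.003,"roll":5.1},{"x":-0.035,"y":0.005,"z":-0.003,"roll":5.1},{"x":-0.035,"y":0.008,"z":-0.003,"roll":5.1},{"x":-0.034,"y":0.011,"z":-0.003,"roll":5.1},{"x":-0.033,"y":0.014,"z":-0.003,"roll":5.1},{"x":-0.032,"y":0.016,"z":-0.003,"roll":5.1},{"x":-0.030,"y":0.019,"z":-0.003,"roll":5.1},{"x":-0.028,"y":0.022,"z":-0.003,"roll":5.1},{"x":-0.026,"y":0.024,"z":-0.003,"roll":5.1},{"x":-0.024,"y":0.026,"z":-0.003,"roll":5.1},{"x":-0.021,"y":0.028,"z":-0.003,"roll":5.1},
```

Emit:
{"method": "carry_out", "body": {"deltas": [{"x":-0.036,"y":0.001,"z":-0.003,"roll":5.1},{"x":-0.035,"y":0.005,"z":-0.003,"roll":5.1},{"x":-0.035,"y":0.008,"z":-0.003,"roll":5.1},{"x":-0.034,"y":0.011,"z":-0.003,"roll":5.1},{"x":-0.033,"y":0.014,"z":-0.003,"roll":5.1},{"x":-0.032,"y":0.016,"z":-0.003,"roll":5.1},{"x":-0.03,"y":0.019,"z":-0.003,"roll":5.1},{"x":-0.028,"y":0.022,"z":-0.003,"roll":5.1},{"x":-0.026,"y":0.024,"z":-0.003,"roll":5.1},{"x":-0.024,"y":0.026,"z":-0.003,"roll":5.1},{"x":-0.021,"y":0.028,"z":-0.003,"roll":5.1},{"x":0}]}}

```text
validation failed for argument at $.de...
```

```bash
python3 - <<'E'
from h import *
import pickle
s=r.get_state();im=r.snapshot('wrist')[:,:,::-1]
cv2.imwrite('pics/w2.png',im);pickle.dump(s,open('s2.pkl','wb'))
print(s['time'],s['tcp_pos'],s['orientation'],s['joints'])
E
```

```text
1.05 [0.41130576 0.25165046 0.25948516] [[-0.18860653  0.98205157  0.00151631]
 [ 0.98205155  0.18860847 -0.00126104]
 [-0.00152439  0.00125126 -0.99999806]] [-56.78884727  -2.57440109  19.4432865  104.12719549   0.98744232
  78.27705864 -26.69241845]
```

View pics/w2.png

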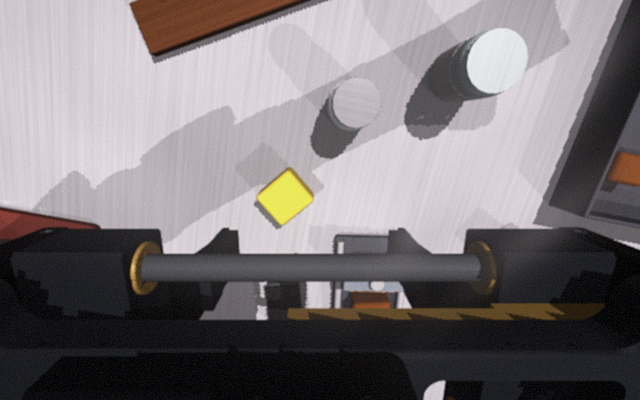

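Emit:
{"method": "carry_out", "body": {"deltas": [{"x":-0.036,"y":0.001,"z":-0.003,"roll":5.1},{"x":-0.035,"y":0.005,"z":-0.003,"roll":5.1},{"x":-0.035,"y":0.008,"z":-0.003,"roll":5.1},{"x":-0.034,"y":0.011,"z":-0.003,"roll":5.1},{"x":-0.033,"y":0.014,"z":-0.003,"roll":5.1},{"x":-0.032,"y":0.016,"z":-0.003,"roll":5.1},{"x":-0.03,"y":0.019,"z":-0.003,"roll":5.1},{"x":-0.028,"y":0.022,"z":-0.003,"roll":5.1},{"x":-0.026,"y":0.024,"z":-0.003,"roll":5.1},{"x":-0.024,"y":0.026,"z":-0.003,"roll":5.1},{"x":-0.021,"y":0.028,"z":-0.003,"roll":5.1}]}}

```text
time: 2.2
tcp_pos: [0.5026, -0.1204, 0.2916]
orientation: [[0.698, 0.716, 0.0], [0.716, -0.698, 0.0], [0.0, -0.0, -1.0]]
wrist_force: [1.2, 0.6, -0.9]
opening: 0.0872
gripper_force: 0.0
```

```bash
python3 - <<'E'
from h import *
import pickle,time
r.snapshot('top')
s=r.get_state();im=r.snapshot('wrist')[:,:,::-1]
cv2.imwrite('pics/w3.png',im);pickle.dump(s,open('s3.pkl','wb'))
cv2.imwrite('pics/w3c.png',cv2.resize(im[0:240,160:480],(800,600),interpolation=cv2.INTER_CUBIC))
print(s['time'],s['tcp_pos'],s['orientation'],s['joints'])
E
```

```text
2.25 [ 0.50298342 -0.12645816  0.2922328 ] [[ 7.06010726e-01  7.08199390e-01  1.57422698e-03]
 [ 7.08200908e-01 -7.06006951e-01 -2.37901630e-03]
 [-5.73402701e-04  2.79448000e-03 -9.99995931e-01]] [-33.90008272   0.53042983  43.99025113  97.63894728  -0.25253962
  81.86682252 -34.78715893]
```

View pics/w3c.png

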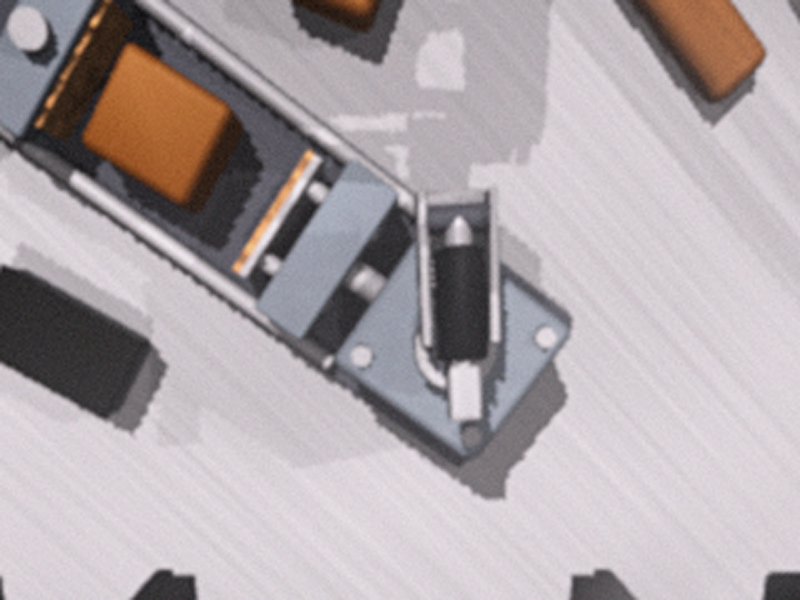

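```bash
python3 - <<'E'
from h import *
import pickle
s=pickle.load(open('s3.pkl','rb'));C=cam('wrist',s)
f=lambda u,v,z:onz(C,160+u/2.5,v/2.5,z)
te,s1,s2,tc=f(466,419,.122),f(461,247,.122),f(463,358,.125),f(465,392,.125)
print('tabend',te,'sl12',s1,'sl59',s2,'tab',tc)
for a,b,n in((s1,s2,47),(s1,te,73)):
    d=a-b;print(n,np.linalg.norm(d[:2])*1e3,np.degrees(np.arctan2(d[1],d[0])))
c1,c2,cb=f(337,360,.08),f(570,322,.08),f(462,457,.08)
print('corners',c1,c2,cb,'hub',(c1+c2)/2)
d1=c1-cb;d2=c2-cb;print(np.linalg.norm(d1),np.linalg.norm(d2),np.degrees(np.arctan2(d1[1],d1[0])),np.degrees(np.arctan2(-d2[0],d2[1])))
# rails, jaw front edge top, pad top edge, glass
print('cheek top end corners',f(415,195,.122),f(497,190,.122))
J=f(355,165,.053),f(262,302,.053);P=f(309,152,.049),f(237,270,.049)
print('jaw',J,'pad',P)
print('glass top',[f(*p,.052) for p in((127,45),(237,108),(193,212-8),(85,135))])
print('stop top edge',[f(*p,.054) for p in((100,0),(22,128))])
print(np.degrees(np.arctan2(s['orientation'][1][1],s['orientation'][0][1])))
E
```

```text
tabend [ 0.54441359 -0.13945549  0.122     ] sl12 [ 0.59295596 -0.0846198   0.122     ] sl59 [ 0.56180758 -0.11852007  0.125     ] tab [ 0.55234319 -0.12987288  0.125     ]
47 46.03747916135243 47.42245897638065
73 73.23465419302873 48.48367992636663
corners [ 0.51825307 -0.08088634  0.08      ] [ 0.61210024 -0.14840596  0.08      ] [ 0.52861613 -0.16011757  0.08      ] hub [ 0.56517665 -0.11464615  0.08      ]
0.07990607627717583 0.08430159061362563 97.45170721778126 -82.01435093004547
cheek top end corners [ 0.59344194 -0.05619314  0.122     ] [ 0.61895872 -0.07881045  0.122     ]
jaw (array([ 0.59056101, -0.0207486 ,  0.053     ]), array([ 0.50941719, -0.03289454,  0.053     ])) pad (array([5.78888941e-01, 2.56908479e-04, 4.90000000e-02]), array([ 0.51157201, -0.0123735 ,  0.049     ]))
glass top [array([0.55085052, 0.09390918, 0.052     ]), array([0.56800007, 0.03822428, 0.052     ]), array([0.51969437, 0.02424731, 0.052     ]), array([0.50581575, 0.08292968, 0.052     ])]
stop top edge [array([0.55630603, 0.11421813, 0.054     ]), array([0.48659602, 0.10586727, 0.054     ])]
-44.91117459660281
```

```bash
python3 -c "
from h import *
print(onz(cam('top'),364.3,194,.122), onz(cam('top'),343.3,174,.122))
s=r.get_state();print(s['tcp_pos'],np.degrees(np.arctan2(s['orientation'][1][1],s['orientation'][0][1])))
rows([.548,-.134,.14],-3,6)"
```

```text
[ 0.55273774 -0.12787818  0.122     ] [ 0.60895792 -0.06932957  0.122     ]
[ 0.5025869  -0.12415009  0.2918797 ] -44.62631290960454
{"x":0.004,"y":0.007,"z":0.025,"roll":-0.5},{"x":0.004,"y":0.007,"z":0.025,"roll":-0.5},{"x":0.004,"y":0.007,"z":0.025,"roll":-0.5},{"x":0.004,"y":0.007,"z":0.025,"roll":-0.5},{"x":0.004,"y":0.007,"z":0.025,"roll":-0.5},{"x":0.004,"y":0.007,"z":0.025,"roll":-0.5},
```

Emit:
{"method": "carry_out", "body": {"deltas": [{"x":0.004,"y":0.007,"z":0.025,"roll":-0.5},{"x":0.004,"y":0.007,"z":0.025,"roll":-0.5},{"x":0.004,"y":0.007,"z":0.025,"roll":-0.5},{"x":0.004,"y":0.007,"z":0.025,"roll":-0.5},{"x":0.004,"y":0.007,"z":0.025,"roll":-0.5},{"x":0.004,"y":0.007,"z":0.025,"roll":-0.5},{"x":0.0,"y":0.0,"z":0.0,"roll":0.0},{"x":0.0,"y":0.0,"z":0.0,"roll":0.0},{"x":0.0,"y":0.0,"z":0.0,"roll":0.0}], "hand": 0.1, "squeeze": 15}}

```text
time: 3.2
tcp_pos: [0.55, -0.1303, 0.1429]
orientation: [[0.658, 0.753, 0.001], [0.753, -0.658, 0.0], [0.001, 0.001, -1.0]]
wrist_force: [-0.4, -1.3, 0.1]
opening: 0.0481
gripper_force: 0.0
```

```bash
python3 -c "
from h import *
s=r.get_state();print(s['tcp_pos'],np.degrees(np.arctan2(s['orientation'][1][1],s['orientation'][0][1])),s['qvel'].round(2) if hasattr(s['qvel'],'round') else s['qvel'])
C=cam('wrist',s);im=r.snapshot('wrist')[:,:,::-1]
cv2.imwrite('pics/w4.png',im)
rows([.548,-.134,.102],0,4)"
```

```text
[ 0.54997912 -0.13032755  0.14289592] -41.11249201855822 [-0.09 -0.56  0.13 -0.07 -0.14 -0.29  0.08]
{"x":-0.001,"y":0.000,"z":0.010,"roll":0.0},{"x":-0.001,"y":0.000,"z":0.010,"roll":0.0},{"x":-0.001,"y":0.000,"z":0.010,"roll":0.0},{"x":-0.001,"y":0.000,"z":0.010,"roll":0.0},
```

View pics/w4.png

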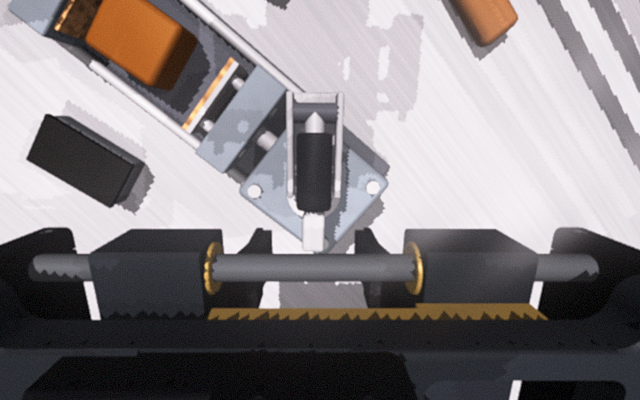

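```bash
python3 -c "
from h import *
C=cam('wrist')
a,b,c=onz(C,314,250,.122),onz(C,315.5,133,.124),onz(C,315,209,.124)
print(a,b,c,np.degrees(np.arctan2(*(b-a)[1::-1])),np.linalg.norm(b-a))"
```

```text
[ 0.5427114  -0.14082287  0.122     ] [ 0.59309069 -0.0841638   0.124     ] [ 0.56215156 -0.11939346  0.124     ] 48.357602718331165 0.07584406767360767
```

Emit:
{"method": "carry_out", "body": {"deltas": [{"x":-0.001,"y":0.0,"z":0.01,"roll":0.0},{"x":-0.001,"y":0.0,"z":0.01,"roll":0.0},{"x":-0.001,"y":0.0,"z":0.01,"roll":0.0},{"x":0.0,"y":0.0,"z":0.01,"roll":0.0},{"x":0.0,"y":0.0,"z":0.0,"roll":0.0},{"x":0.0,"y":0.0,"z":0.0,"roll":0.0}]}}

```text
time: 3.85
tcp_pos: [0.5474, -0.1327, 0.1013]
orientation: [[0.658, 0.753, -0.001], [0.753, -0.658, -0.0], [-0.001, -0.0, -1.0]]
wrist_force: [-0.2, 0.5, -0.7]
opening: 0.0476
gripper_force: 0.0
```

Emit:
{"method": "carry_out", "body": {"deltas": [{"x":0.0,"y":0.0,"z":0.0,"roll":0.0},{"x":0.0,"y":0.0,"z":0.0,"roll":0.0},{"x":0.0,"y":0.0,"z":0.0,"roll":0.0},{"x":0.0,"y":0.0,"z":0.0,"roll":0.0},{"x":0.0,"y":0.0,"z":0.0,"roll":0.0}], "hand": -1, "squeeze": 12}}

```text
time: 4.35
tcp_pos: [0.5477, -0.1326, 0.1017]
orientation: [[0.658, 0.753, 0.0], [0.753, -0.658, 0.0], [0.0, 0.0, -1.0]]
wrist_force: [-0.3, -1.0, -0.1]
opening: 0.0154
gripper_force: 0.0
```

```bash
python3 - <<'E'
import numpy as np
R=.0785;p=np.linspace(0,np.pi/2+.05,15)
x=-np.cos(p)*R;z=np.sin(p)*R
print([(round(a,4),round(-b,4)) for a,b in zip(np.diff(x),np.diff(z))])
E
```

```text
[(np.float64(0.0005), np.float64(-0.0091)), (np.float64(0.0016), np.float64(-0.0089)), (np.float64(0.0026), np.float64(-0.0087)), (np.float64(0.0036), np.float64(-0.0083)), (np.float64(0.0045), np.float64(-0.0079)), (np.float64(0.0054), np.float64(-0.0073)), (np.float64(0.0062), np.float64(-0.0066)), (np.float64(0.0069), np.float64(-0.0059)), (np.float64(0.0076), np.float64(-0.005)), (np.float64(0.0081), np.float64(-0.0041)), (np.float64(0.0085), np.float64(-0.0032)), (np.float64(0.0088), np.float64(-0.0022)), (np.float64(0.009), np.float64(-0.0011)), (np.float64(0.0091), np.float64(-0.0001))]
```

Emit:
{"method": "carry_out", "body": {"deltas": [{"x":0.0,"y":0.0,"z":0.0,"roll":0.0},{"x":0.0,"y":0.0,"z":0.0,"roll":0.0},{"x":0.0,"y":0.0,"z":0.0,"roll":0.0}]}}

```text
time: 4.65
tcp_pos: [0.5478, -0.1328, 0.1017]
orientation: [[0.658, 0.753, 0.0], [0.753, -0.658, -0.0], [0.0, 0.0, -1.0]]
wrist_force: [0.4, -1.4, 0.4]
opening: 0.0135
gripper_force: 12.0
```

Emit:
{"method": "carry_out", "body": {"deltas": [{"x":0.0005,"y":0.0,"z":-0.009,"roll":0.0},{"x":0.0015,"y":0.0,"z":-0.009,"roll":0.0},{"x":0.0025,"y":0.0,"z":-0.0085,"roll":0.0},{"x":0.0035,"y":0.0,"z":-0.0085,"roll":0.0},{"x":0.0045,"y":0.0,"z":-0.008,"roll":0.0},{"x":0.0055,"y":0.0,"z":-0.0075,"roll":0.0},{"x":0.006,"y":0.0,"z":-0.0065,"roll":0.0}]}}

```text
time: 5.35
tcp_pos: [0.5643, -0.1141, 0.1591]
orientation: [[0.657, 0.754, 0.002], [0.754, -0.657, -0.0], [0.001, 0.001, -1.0]]
wrist_force: [9.3, -1.4, -10.4]
opening: 0.0134
gripper_force: 12.0
```

Emit:
{"method": "carry_out", "body": {"deltas": [{"x":0.007,"y":0.0,"z":-0.006,"roll":0.0},{"x":0.0075,"y":0.0,"z":-0.005,"roll":0.0},{"x":0.008,"y":0.0,"z":-0.004,"roll":0.0},{"x":0.0085,"y":0.0,"z":-0.003,"roll":0.0},{"x":0.009,"y":0.0,"z":-0.002,"roll":0.0},{"x":0.009,"y":0.0,"z":-0.001,"roll":0.0},{"x":0.009,"y":0.0,"z":0.0,"roll":0.0},{"x":0.004,"y":0.0,"z":0.0,"roll":0.0},{"x":0.0,"y":0.0,"z":0.0,"roll":0.0},{"x":0.0,"y":0.0,"z":0.0,"roll":0.0}]}}

```text
time: 6.35
tcp_pos: [0.6015, -0.0724, 0.1792]
orientation: [[0.661, 0.751, -0.005], [0.751, -0.661, -0.005], [-0.007, -0.001, -1.0]]
wrist_force: [-6.6, -10.4, -1.0]
opening: 0.0139
gripper_force: 12.0
```

```bash
python3 - <<'E'
from h import *
im=[r.snapshot(n)[:,:,::-1] for n in('wrist','side')]
cv2.imwrite('pics/c5.png',np.hstack([cv2.resize(im[0][0:260,200:460],(400,400)),cv2.resize(im[1][150:270,270:390],(400,400),interpolation=cv2.INTER_CUBIC)]))
E
```

```text
(no output)
```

View pics/c5.png

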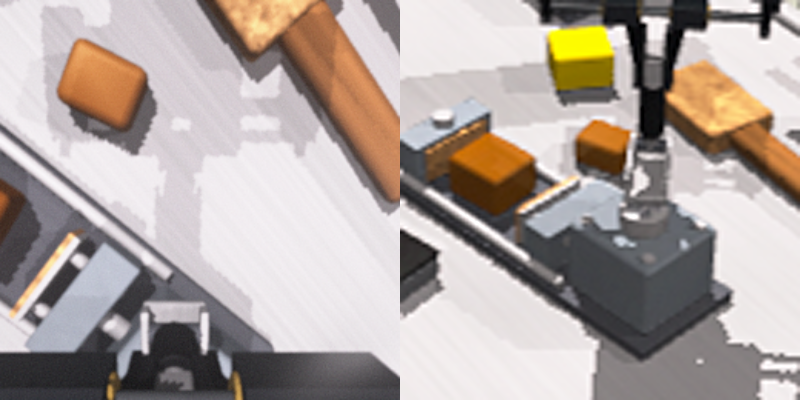

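Emit:
{"method": "carry_out", "body": {"deltas": [{"x":-0.004,"y":0.0,"z":0.0,"roll":0.0},{"x":0.0,"y":0.0,"z":0.0,"roll":0.0}]}}

```text
time: 6.65
tcp_pos: [0.6009, -0.0723, 0.1793]
orientation: [[0.659, 0.752, -0.001], [0.752, -0.659, -0.001], [-0.002, 0.0, -1.0]]
wrist_force: [2.1, -7.2, -5.9]
opening: 0.0135
gripper_force: 12.0
```

Emit:
{"method": "carry_out", "body": {"deltas": [{"x":0.0,"y":0.0,"z":0.0,"roll":0.0},{"x":0.0,"y":0.0,"z":0.0,"roll":0.0},{"x":0.0,"y":0.0,"z":0.0,"roll":0.0},{"x":0.0,"y":0.0,"z":0.005,"roll":0.0},{"x":0.0,"y":0.0,"z":0.01,"roll":0.0},{"x":0.0,"y":0.0,"z":0.01,"roll":0.0},{"x":0.0,"y":0.0,"z":0.01,"roll":0.0},{"x":0.0,"y":0.0,"z":0.0,"roll":0.0},{"x":0.0,"y":0.0,"z":0.0,"roll":0.0}], "hand": 0.1}}

```text
time: 7.55
tcp_pos: [0.6013, -0.0709, 0.1442]
orientation: [[0.658, 0.753, -0.001], [0.753, -0.658, -0.0], [-0.001, -0.0, -1.0]]
wrist_force: [0.2, 0.1, 0.1]
opening: 0.0476
gripper_force: 0.0
```

Emit:
{"method": "carry_out", "body": {"deltas": [{"x":-0.001,"y":0.0,"z":0.0,"roll":0.0},{"x":0.0,"y":0.0,"z":0.0,"roll":0.0},{"x":0.0,"y":0.0,"z":0.0,"roll":0.0},{"x":0.0,"y":0.0,"z":0.0,"roll":0.0},{"x":0.0,"y":0.0,"z":0.0,"roll":0.0},{"x":0.0,"y":0.0,"z":0.0,"roll":0.0},{"x":0.0,"y":0.0,"z":0.0,"roll":0.0}], "hand": -1, "squeeze": 40}}

```text
time: 8.25
tcp_pos: [0.6012, -0.0717, 0.1448]
orientation: [[0.658, 0.753, 0.001], [0.753, -0.658, -0.0], [0.0, 0.001, -1.0]]
wrist_force: [1.2, -1.6, 0.4]
opening: 0.021
gripper_force: 40.0
```

```bash
cat >> h.py <<'E'
def wind(hub,R,a0,a1,n):
    """deltas (tool axes) along the circle, world bearings a0->a1 deg; hub also corrects to circle"""
    s=r.get_state();O=np.array(s['orientation']);p=np.array(s['tcp_pos'])[:2]
    print('rel',p-hub,'r',np.hypot(*(p-hub)),'bearing',np.degrees(np.arctan2(*(p-hub)[::-1])),'F',np.round(s['wrist_force'],1),s['time'],s['opening'])
    a=np.radians(np.linspace(a0,a1,n+1));P=np.c_[np.cos(a),np.sin(a)]*R
    D=np.diff(P,axis=0)@O[:2,:2]
    print(','.join('{"x":%.3f,"y":%.3f,"z":0.0,"roll":0.0}'%tuple(d) for d in D));print('sum err',(np.round(D,3).sum(0)-D.sum(0)).round(4))
E
python3 -c "
from h import *
wind(np.array([.5640,-.1155]),.055,48,-48,12)"
```

```text
rel [0.03716735 0.04375085] r 0.05740686621595979 bearing 49.65133771001621 F [ 1.2 -1.6  0.4] 8.25 0.02095068480466048
{"x":-0.001,"y":0.008,"z":0.0,"roll":0.0},{"x":-0.002,"y":0.007,"z":0.0,"roll":0.0},{"x":-0.003,"y":0.007,"z":0.0,"roll":0.0},{"x":-0.004,"y":0.007,"z":0.0,"roll":0.0},{"x":-0.005,"y":0.006,"z":0.0,"roll":0.0},{"x":-0.005,"y":0.005,"z":0.0,"roll":0.0},{"x":-0.006,"y":0.005,"z":0.0,"roll":0.0},{"x":-0.007,"y":0.004,"z":0.0,"roll":0.0},{"x":-0.007,"y":0.003,"z":0.0,"roll":0.0},{"x":-0.007,"y":0.002,"z":0.0,"roll":0.0},{"x":-0.008,"y":0.001,"z":0.0,"roll":0.0},{"x":-0.008,"y":-0.000,"z":0.0,"roll":0.0}
sum err [-0.0014  0.0012]
```

Emit:
{"method": "carry_out", "body": {"deltas": [{"x":-0.0005,"y":0.0075,"z":0.0,"roll":0.0},{"x":-0.0015,"y":0.0075,"z":0.0,"roll":0.0},{"x":-0.0025,"y":0.007,"z":0.0,"roll":0.0},{"x":-0.0035,"y":0.007,"z":0.0,"roll":0.0},{"x":-0.0045,"y":0.006,"z":0.0,"roll":0.0},{"x":-0.005,"y":0.0055,"z":0.0,"roll":0.0},{"x":-0.006,"y":0.005,"z":0.0,"roll":0.0},{"x":-0.0065,"y":0.004,"z":0.0,"roll":0.0},{"x":-0.007,"y":0.003,"z":0.0,"roll":0.0},{"x":-0.0075,"y":0.002,"z":0.0,"roll":0.0},{"x":-0.0075,"y":0.001,"z":0.0,"roll":0.0},{"x":-0.0075,"y":0.0,"z":0.0,"roll":0.0}]}}

```text
time: 9.45
tcp_pos: [0.6048, -0.1516, 0.1448]
orientation: [[0.656, 0.754, 0.002], [0.754, -0.656, 0.002], [0.002, 0.0, -1.0]]
wrist_force: [2.9, 3.9, 1.9]
opening: 0.0207
gripper_force: 40.0
```

```bash
python3 -c "
from h import *
wind(np.array([.5640,-.1155]),.055,-46,-142,12)"
```

```text
rel [ 0.04079475 -0.03610862] r 0.05447975697347852 bearing -41.51297145516611 F [2.9 3.9 1.9] 9.45 0.02068720631192526
{"x":-0.008,"y":-0.001,"z":0.0,"roll":0.0},{"x":-0.007,"y":-0.002,"z":0.0,"roll":0.0},{"x":-0.007,"y":-0.003,"z":0.0,"roll":0.0},{"x":-0.006,"y":-0.004,"z":0.0,"roll":0.0},{"x":-0.006,"y":-0.005,"z":0.0,"roll":0.0},{"x":-0.005,"y":-0.006,"z":0.0,"roll":0.0},{"x":-0.004,"y":-0.006,"z":0.0,"roll":0.0},{"x":-0.003,"y":-0.007,"z":0.0,"roll":0.0},{"x":-0.002,"y":-0.007,"z":0.0,"roll":0.0},{"x":-0.001,"y":-0.008,"z":0.0,"roll":0.0},{"x":-0.000,"y":-0.008,"z":0.0,"roll":0.0},{"x":0.001,"y":-0.008,"z":0.0,"roll":0.0}
sum err [0.0012 0.0003]
```

Emit:
{"method": "carry_out", "body": {"deltas": [{"x":-0.0075,"y":-0.001,"z":0.0,"roll":0.0},{"x":-0.0075,"y":-0.002,"z":0.0,"roll":0.0},{"x":-0.007,"y":-0.003,"z":0.0,"roll":0.0},{"x":-0.0065,"y":-0.004,"z":0.0,"roll":0.0},{"x":-0.006,"y":-0.005,"z":0.0,"roll":0.0},{"x":-0.005,"y":-0.0055,"z":0.0,"roll":0.0},{"x":-0.0045,"y":-0.006,"z":0.0,"roll":0.0},{"x":-0.0035,"y":-0.007,"z":0.0,"roll":0.0},{"x":-0.0025,"y":-0.0075,"z":0.0,"roll":0.0},{"x":-0.0015,"y":-0.0075,"z":0.0,"roll":0.0},{"x":-0.0005,"y":-0.0075,"z":0.0,"roll":0.0},{"x":0.0005,"y":-0.0075,"z":0.0,"roll":0.0}]}}

```text
time: 10.65
tcp_pos: [0.5234, -0.1496, 0.1449]
orientation: [[0.657, 0.754, 0.003], [0.754, -0.657, -0.0], [0.002, 0.003, -1.0]]
wrist_force: [9.1, 0.1, -4.8]
opening: 0.0211
gripper_force: 40.0
```

```bash
python3 -c "
from h import *
wind(np.array([.5640,-.1155]),.055,-142,-222,10)"
```

```text
rel [-0.04061774 -0.03405475] r 0.05300496843028187 bearing -140.02283245032407 F [ 9.1  0.1 -4.8] 10.65 0.02111428911857999
{"x":0.002,"y":-0.007,"z":0.0,"roll":0.0},{"x":0.003,"y":-0.007,"z":0.0,"roll":0.0},{"x":0.004,"y":-0.007,"z":0.0,"roll":0.0},{"x":0.005,"y":-0.006,"z":0.0,"roll":0.0},{"x":0.006,"y":-0.005,"z":0.0,"roll":0.0},{"x":0.006,"y":-0.004,"z":0.0,"roll":0.0},{"x":0.007,"y":-0.003,"z":0.0,"roll":0.0},{"x":0.007,"y":-0.003,"z":0.0,"roll":0.0},{"x":0.008,"y":-0.001,"z":0.0,"roll":0.0},{"x":0.008,"y":-0.000,"z":0.0,"roll":0.0}
sum err [0.0011 0.0016]
```

Emit:
{"method": "carry_out", "body": {"deltas": [{"x":0.0025,"y":-0.0075,"z":0.0,"roll":0.0},{"x":0.0035,"y":-0.007,"z":0.0,"roll":0.0},{"x":0.0045,"y":-0.0065,"z":0.0,"roll":0.0},{"x":0.005,"y":-0.006,"z":0.0,"roll":0.0},{"x":0.0055,"y":-0.005,"z":0.0,"roll":0.0},{"x":0.006,"y":-0.0045,"z":0.0,"roll":0.0},{"x":0.0065,"y":-0.0035,"z":0.0,"roll":0.0},{"x":0.007,"y":-0.0025,"z":0.0,"roll":0.0},{"x":0.0075,"y":-0.0015,"z":0.0,"roll":0.0},{"x":0.0075,"y":-0.0005,"z":0.0,"roll":0.0}]}}

```text
time: 11.65
tcp_pos: [0.5228, -0.079, 0.1446]
orientation: [[0.658, 0.753, -0.005], [0.753, -0.658, 0.001], [-0.002, -0.004, -1.0]]
wrist_force: [-9.8, 1.3, 11.0]
opening: 0.021
gripper_force: 40.0
```

```bash
python3 - <<'E'
from h import *
wind(np.array([.565,-.1145]),.055,-222,-292,9)
a=r.snapshot('side')[:,:,::-1];b=r.snapshot('top')[:,:,::-1]
cv2.imwrite('pics/sd6.png',a);cv2.imwrite('pics/tp6.png',b)
E
```

```text
rel [-0.04218923  0.03546235] r 0.055113605938623175 bearing 139.951116898149 F [-9.8  1.3 11. ] 11.65 0.02102891383080352
{"x":0.007,"y":0.001,"z":0.0,"roll":0.0},{"x":0.007,"y":0.002,"z":0.0,"roll":0.0},{"x":0.007,"y":0.003,"z":0.0,"roll":0.0},{"x":0.007,"y":0.004,"z":0.0,"roll":0.0},{"x":0.006,"y":0.004,"z":0.0,"roll":0.0},{"x":0.005,"y":0.005,"z":0.0,"roll":0.0},{"x":0.005,"y":0.006,"z":0.0,"roll":0.0},{"x":0.004,"y":0.006,"z":0.0,"roll":0.0},{"x":0.003,"y":0.007,"z":0.0,"roll":0.0}
sum err [-0.0002  0.0011]
```

Emit:
{"method": "carry_out", "body": {"deltas": [{"x":0.0075,"y":0.0,"z":0.0,"roll":0.0},{"x":0.0075,"y":0.001,"z":0.0,"roll":0.0},{"x":0.007,"y":0.0025,"z":0.0,"roll":0.0},{"x":0.0065,"y":0.0035,"z":0.0,"roll":0.0},{"x":0.006,"y":0.0045,"z":0.0,"roll":0.0},{"x":0.0,"y":0.0,"z":0.0,"roll":0.0}]}}

```text
time: 12.35
tcp_pos: [0.5564, -0.0594, 0.1447]
orientation: [[0.657, 0.754, -0.001], [0.754, -0.657, 0.001], [0.0, -0.002, -1.0]]
wrist_force: [-2.1, 3.9, 4.4]
opening: 0.021
gripper_force: 40.0
```

```bash
python3 - <<'E'
from h import *
wind(np.array([.565,-.1145]),.055,-262,-300,5)
a=r.snapshot('side')[:,:,::-1];b=r.snapshot('top')[:,:,::-1]
cv2.imwrite('pics/sd7.png',a);cv2.imwrite('pics/tp7.png',b)
cv2.imwrite('pics/c7.png',np.vstack([cv2.resize(a[170:260,255:375],(480,290),interpolation=cv2.INTER_CUBIC),cv2.resize(b[165:235,250:370],(480,290),interpolation=cv2.INTER_CUBIC)]))
E
```

```text
rel [-0.00861942  0.05510582] r 0.055775850002534696 bearing 98.88993647256576 F [-2.1  3.9  4.4] 12.35 0.02100450625403737
{"x":0.005,"y":0.005,"z":0.0,"roll":0.0},{"x":0.004,"y":0.006,"z":0.0,"roll":0.0},{"x":0.004,"y":0.006,"z":0.0,"roll":0.0},{"x":0.003,"y":0.007,"z":0.0,"roll":0.0},{"x":0.002,"y":0.007,"z":0.0,"roll":0.0}
sum err [0.0001 0.    ]
```

View pics/c7.png

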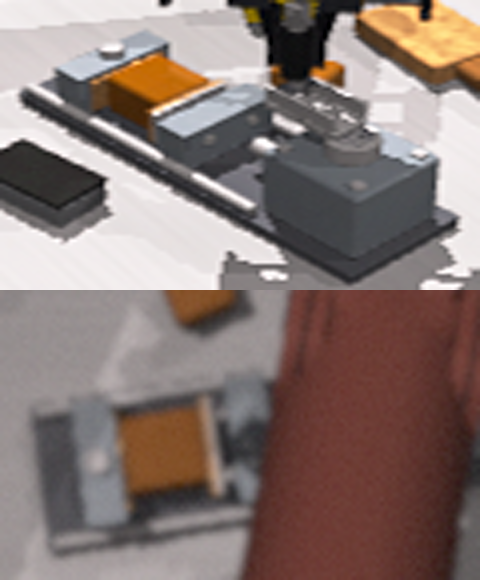

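```bash
cat >> h.py <<'E'
HUB=np.array([.5648,-.1148]);TH=np.radians(98.3)
def rect(n,z=.05,x=(.08,.26),y=(-.05,.05),save=None):
    """plane z rectified, 2 px/mm, columns clamp x, rows clamp y"""
    C=cam(n);im=r.snapshot(n)
    if save:cv2.imwrite(save,im[:,:,::-1])
    u=np.array([np.cos(TH),np.sin(TH)]);v=np.array([-u[1],u[0]])
    pts=[(x[0],y[0]),(x[1],y[0]),(x[1],y[1]),(x[0],y[1])]
    src=np.float32([proj(C,[*(HUB+a*u+b*v),z]) for a,b in pts])
    w,h=int((x[1]-x[0])*2000),int((y[1]-y[0])*2000)
    return cv2.warpPerspective(im,cv2.getPerspectiveTransform(src,np.float32([(0,0),(w,0),(w,h),(0,h)])),(w,h),flags=cv2.INTER_CUBIC),src
E
python3 - <<'E'
from h import *
A,sa=rect('wrist',save='pics/w8.png');B,sb=rect('side');print(sa.round(),sb.round())
cv2.imwrite('pics/r8.png',cv2.resize(np.vstack([A,B])[:,:,::-1],None,fx=1.4,fy=1.4))
for n,I in(('w',A),('s',B)):
    p=I[85:115].mean(0);p=p.reshape(-1,4,3).mean(1).astype(int)
    print(n,[(80+2*i,*q) for i,q in enumerate(p.tolist())])
E
```

```text
[[330. 141.]
 [149. -19.]
 [ 82.  89.]
 [257. 226.]] [[335. 204.]
 [294. 178.]
 [268. 191.]
 [309. 219.]]
w [(80, 220, 215, 219), (82, 219, 214, 219), (84, 220, 215, 219), (86, 221, 216, 219), (88, 208, 202, 207), (90, 131, 128, 139), (92, 124, 122, 134), (94, 123, 121, 133), (96, 103, 101, 111), (98, 75, 74, 80), (100, 74, 72, 79), (102, 74, 72, 78), (104, 75, 73, 80), (106, 74, 73, 79), (108, 74, 72, 79), (110, 75, 74, 80), (112, 75, 73, 79), (114, 70, 70, 76), (116, 88, 89, 96), (118, 174, 177, 191), (120, 194, 198, 212), (122, 193, 197, 211), (124, 193, 197, 211), (126, 194, 198, 212), (128, 194, 199, 212), (130, 194, 199, 212), (132, 192, 196, 209), (134, 189, 193, 206), (136, 183, 187, 200), (138, 181, 184, 198), (140, 179, 182, 196), (142, 176, 179, 193), (144, 174, 178, 191), (146, 122, 122, 133), (148, 53, 49, 51), (150, 61, 55, 57), (152, 69, 63, 65), (154, 67, 61, 63), (156, 96, 90, 92), (158, 218, 211, 216), (160, 229, 219, 220), (162, 237, 190, 142), (164, 233, 177, 121), (166, 129, 80, 50), (168, 142, 80, 43), (170, 176, 100, 49), (172, 190, 108, 52), (174, 189, 107, 51
[... 2051 characters left out ...]
07, 7), (194, 197, 108, 9), (196, 197, 108, 9), (198, 197, 108, 8), (200, 197, 108, 6), (202, 197, 108, 4), (204, 197, 107, 3), (206, 198, 108, 3), (208, 198, 108, 3), (210, 197, 108, 3), (212, 197, 108, 3), (214, 196, 107, 3), (216, 196, 106, 3), (218, 195, 104, 1), (220, 197, 103, 2), (222, 208, 115, 16), (224, 224, 141, 52), (226, 218, 152, 81), (228, 179, 129, 82), (230, 129, 101, 81), (232, 118, 112, 114), (234, 150, 157, 168), (236, 179, 189, 201), (238, 175, 184, 194), (240, 152, 158, 166), (242, 130, 133, 139), (244, 116, 115, 119), (246, 110, 107, 109), (248, 122, 117, 118), (250, 153, 146, 147), (252, 187, 180, 180), (254, 210, 205, 205), (256, 226, 223, 223), (258, 237, 233, 234)]
```

View pics/r8.png

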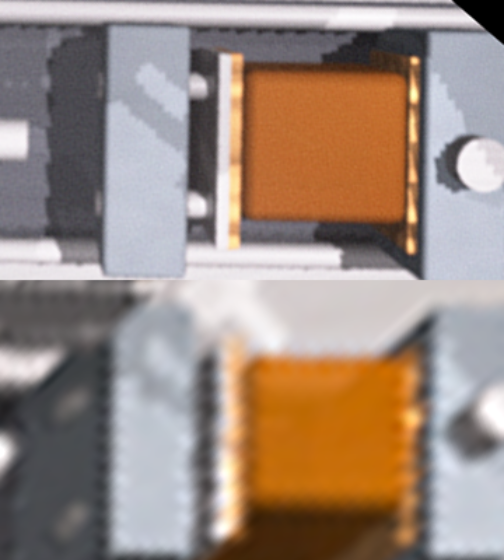

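Emit:
{"method": "carry_out", "body": {"deltas": [{"x":0.0055,"y":0.0045,"z":0.0,"roll":0.0},{"x":0.0045,"y":0.006,"z":0.0,"roll":0.0},{"x":0.004,"y":0.006,"z":0.0,"roll":0.0},{"x":0.0,"y":0.0,"z":0.0,"roll":0.0},{"x":0.0,"y":0.0,"z":0.0,"roll":0.0}]}}

```text
time: 13.05
tcp_pos: [0.578, -0.0603, 0.1447]
orientation: [[0.657, 0.754, -0.0], [0.754, -0.657, 0.001], [0.0, -0.001, -1.0]]
wrist_force: [-0.4, 4.1, 4.9]
opening: 0.0209
gripper_force: 40.0
```

```bash
cat >> h.py <<'E'
def gap(A):
    g=A[85:115].mean(0).mean(1);X=80+(np.arange(len(g))+.5)/2
    def cr(lo,hi,lvl,up):
        for i in range(len(g)-1):
            if lo<=X[i]<=hi and ((g[i]<lvl<=g[i+1]) if up else (g[i]>lvl>=g[i+1])):
                return X[i]+.5*(lvl-g[i])/(g[i+1]-g[i])
    j=cr(138,165,120,False);p=cr(j,180,140,True);return j,p,p-j
E
python3 - <<'E'
from h import *
wind(HUB,.055,-285,-310,4)
A,_=rect('wrist');print(gap(A))
print(A[85:115].mean(0).reshape(-1,2,3).mean(1).astype(int)[66:90].tolist(),A[85:115].mean(0).reshape(-1,2,3).mean(1).astype(int)[138:152].tolist())
# same metric on earlier frame is 10.x
E
```

```text
rel [0.01318317 0.0545405 ] r 0.05611115826223505 bearing 76.41147985022222 F [-0.4  4.1  4.9] 13.05 0.020886463694721295
{"x":0.002,"y":0.006,"z":0.0,"roll":0.0},{"x":0.002,"y":0.006,"z":0.0,"roll":0.0},{"x":0.001,"y":0.006,"z":0.0,"roll":0.0},{"x":0.000,"y":0.006,"z":0.0,"roll":0.0}
sum err [-0.0006  0.0009]
(np.float64(151.30366246310706), np.float64(158.23477043673012), np.float64(6.931107973623057))
[[186, 190, 203], [188, 192, 205], [190, 195, 208], [193, 197, 211], [169, 172, 185], [102, 100, 108], [62, 57, 58], [70, 64, 65], [75, 68, 70], [74, 68, 70], [73, 67, 68], [85, 79, 80], [175, 167, 171], [245, 241, 243], [247, 244, 247], [246, 243, 246], [247, 237, 232], [249, 222, 176], [249, 218, 152], [251, 218, 153], [233, 180, 122], [140, 92, 58], [112, 64, 37], [135, 76, 42]] [[188, 103, 43], [188, 103, 42], [189, 104, 43], [188, 102, 41], [188, 102, 42], [185, 100, 41], [171, 90, 35], [155, 92, 48], [212, 159, 105], [225, 183, 125], [191, 141, 95], [115, 85, 66], [57, 56, 61], [84, 87, 95]]
```

Emit:
{"method": "carry_out", "body": {"deltas": [{"x":0.0025,"y":0.005,"z":0.0,"roll":0.0},{"x":0.002,"y":0.0055,"z":0.0,"roll":0.0},{"x":0.0,"y":0.0,"z":0.0,"roll":0.0},{"x":0.0,"y":0.0,"z":0.0,"roll":0.0}]}}

```text
time: 13.5
tcp_pos: [0.5885, -0.0639, 0.1447]
orientation: [[0.657, 0.753, -0.001], [0.753, -0.657, 0.001], [0.0, -0.001, -1.0]]
wrist_force: [-2.3, 4.6, 5.8]
opening: 0.0213
gripper_force: 40.0
```

```bash
python3 - <<'E'
from h import *
wind(HUB,.055,-296,-310,4)
A,_=rect('wrist');print(gap(A))
print(A[85:115].mean(0).reshape(-1,2,3).mean(1).astype(int)[66:90].tolist())
E
```

```text
rel [0.02373222 0.05087151] r 0.056134916411824144 bearing 64.99033864135889 F [-2.3  4.6  5.8] 13.5 0.021311635258828954
{"x":0.001,"y":0.003,"z":0.0,"roll":0.0},{"x":0.001,"y":0.003,"z":0.0,"roll":0.0},{"x":0.000,"y":0.003,"z":0.0,"roll":0.0},{"x":0.000,"y":0.003,"z":0.0,"roll":0.0}
sum err [ 0.0001 -0.0013]
(np.float64(153.34567630733275), np.float64(158.25570797274904), np.float64(4.910031665416284))
[[194, 198, 212], [194, 198, 212], [194, 198, 212], [194, 198, 212], [195, 199, 213], [194, 197, 212], [172, 174, 188], [106, 104, 113], [69, 63, 65], [72, 66, 67], [69, 63, 64], [81, 75, 76], [173, 165, 170], [245, 240, 243], [247, 244, 246], [245, 242, 246], [246, 235, 231], [248, 221, 173], [249, 216, 150], [251, 218, 152], [233, 180, 121], [139, 90, 57], [110, 62, 35], [134, 75, 41]]
```

```bash
python3 - <<'E'
from h import *
import pickle
u=np.array([np.cos(TH),np.sin(TH)]);v=np.array([-u[1],u[0]])
def prof(im,C,z,x0):
    X=np.arange(x0,x0+.06,.0005);Y=np.linspace(-.008,.008,17)
    P=np.array([[proj(C,[*(HUB+a*u+b*v),z]) for a in X] for b in Y]).astype(np.float32)
    return X*1e3,cv2.remap(im,P[...,0],P[...,1],cv2.INTER_CUBIC).mean((0,2))
def meas(im,C,x0,n):
    X,g=prof(im,C,.053,x0);X2,h=prof(im,C,.049,x0)
    i=np.argmin(np.gradient(cv2.GaussianBlur(g[None],(5,1),0)[0]))
    k=i+4+np.argmax(np.gradient(cv2.GaussianBlur(h[None],(5,1),0)[0])[i+4:i+40]);print(n,X[i],X2[k],X2[k]-X[i])
    print(g[max(i-6,0):i+7].astype(int),h[k-6:k+7].astype(int))
meas(cv2.imread('pics/w3.png'),cam('wrist',pickle.load(open('s3.pkl','rb'))),.075,'free')
C=cam('wrist');meas(r.snapshot('wrist'),C,.14,'now')
E
```

```text
free 93.00000000000001 104.50000000000003 11.500000000000014
[171 171 167 158 142 119  93  67  49  40  37  39  40] [ 54  53  53  58  71  94 124 154 179 197 207 211 209]
now 166.00000000000003 169.50000000000003 3.5
[201 202 204 203 195 169 124  82  67  72  81  86  90] [185 145  97  70  68  76  84  88  92  97 101 107 109]
```

Emit:
{"method": "carry_out", "body": {"deltas": [{"x":0.002,"y":-0.0005,"z":0.0,"roll":0.0},{"x":0.002,"y":-0.0005,"z":0.0,"roll":0.0},{"x":0.0,"y":0.0,"z":0.0,"roll":0.0},{"x":0.0,"y":0.0,"z":0.0,"roll":0.0},{"x":0.0,"y":0.0,"z":0.0,"roll":0.0}]}}

```text
time: 14.1
tcp_pos: [0.5889, -0.0634, 0.1446]
orientation: [[0.659, 0.752, -0.003], [0.752, -0.659, -0.002], [-0.004, -0.001, -1.0]]
wrist_force: [-8.3, -3.0, 8.9]
opening: 0.0212
gripper_force: 40.0
```

Emit:
{"method": "carry_out", "body": {"deltas": [{"x":-0.002,"y":0.0005,"z":0.0,"roll":0.0},{"x":0.0,"y":0.0,"z":0.0,"roll":0.0}]}}

```text
time: 14.3
tcp_pos: [0.5887, -0.0636, 0.1447]
orientation: [[0.658, 0.753, -0.001], [0.753, -0.658, -0.0], [-0.001, -0.001, -1.0]]
wrist_force: [-5.0, 0.9, 7.1]
opening: 0.0209
gripper_force: 40.0
```

Emit:
{"method": "carry_out", "body": {"deltas": [{"x":0.0,"y":0.0,"z":0.0,"roll":0.0},{"x":0.0,"y":0.0,"z":0.0,"roll":0.0},{"x":0.0,"y":0.0,"z":0.0,"roll":0.0},{"x":0.0,"y":0.0,"z":0.0,"roll":0.0},{"x":0.0,"y":0.0,"z":0.0,"roll":0.0},{"x":0.0,"y":0.0,"z":-0.01,"roll":0.0},{"x":0.0,"y":0.0,"z":-0.02,"roll":0.0},{"x":0.0,"y":0.0,"z":-0.03,"roll":0.0},{"x":0.0,"y":0.0,"z":-0.03,"roll":0.0},{"x":0.0,"y":0.0,"z":-0.03,"roll":0.0},{"x":0.0,"y":0.0,"z":0.0,"roll":0.0}], "hand": 0.2}}

```text
time: 15.4
tcp_pos: [0.5915, -0.0631, 0.2696]
orientation: [[0.658, 0.753, 0.007], [0.753, -0.658, 0.0], [0.005, 0.005, -1.0]]
wrist_force: [-0.1, -0.4, 0.2]
opening: 0.0524
gripper_force: 0.0
```

Emit:
{"method": "carry_out", "body": {"deltas": [{"x":-0.03,"y":0.0,"z":0.0,"roll":0.0},{"x":-0.03,"y":0.0,"z":0.0,"roll":0.0},{"x":-0.03,"y":0.0,"z":0.0,"roll":0.0},{"x":0.0,"y":0.0,"z":0.0,"roll":0.0},{"x":0.0,"y":0.0,"z":0.0,"roll":0.0},{"x":0.0,"y":0.0,"z":0.0,"roll":0.0}]}}

```text
time: 16.0
tcp_pos: [0.5309, -0.1294, 0.2646]
orientation: [[0.657, 0.754, 0.0], [0.754, -0.657, 0.0], [0.0, -0.0, -1.0]]
wrist_force: [-0.4, -0.2, -0.3]
opening: 0.052
gripper_force: 0.0
```

```bash
python3 - <<'E'
from h import *
C=cam('wrist');im=r.snapshot('wrist')
u=np.array([np.cos(TH),np.sin(TH)]);v=np.array([-u[1],u[0]])
def prof(z):
    X=np.arange(.143,.166,.0005)
    P=np.array([[proj(C,[*(HUB+a*u+b*v),z]) for a in X] for b in np.linspace(-.008,.008,17)]).astype(np.float32)
    return X*1e3,cv2.remap(im,P[...,0],P[...,1],cv2.INTER_CUBIC).mean((0,2))
X,g=prof(.053);_,h=prof(.049);i=np.argmin(np.gradient(g));k=np.argmax(np.gradient(h));print('gap',X[i],X[k],X[k]-X[i])
m=((im.max(2)<60)*255).astype(np.uint8);m[225:]=0
n,_,st,ce=cv2.connectedComponentsWithStats(m)
for q in range(1,n):
    if st[q,4]>80:print(st[q],ce[q].round(1))
for b in(64,65.5):
  a=np.radians(b);H=HUB+.055*np.array([np.cos(a),np.sin(a)])
  print(b,[proj(C,[*H,.119+d]).round(1) for d in(.012,.045,.059,.085)])
S=cam('side');sm=r.snapshot('side');m=((sm.max(2)<50)*255).astype(np.uint8)
x,y=proj(S,[*H,.155]).astype(int);w=m[y-25:y+25,x-15:x+15];ys,xs=np.nonzero(w);print('side sleeve c',xs.mean()+x-15,ys.mean()+y-25,len(xs),'pred',[proj(S,[*H,.119+d]).round(1) for d in(.012,.0355,.059)])
n,_,st,ce=cv2.connectedComponentsWithStats(w)
print([(st[q].tolist(),(ce[q]+[x-15,y-25]).round(1)) for q in range(1,n)])
E
```

```text
gap 166.0 158.5 -7.5
[153   0  31  47  83] [168.8  21.7]
[188   0  27  23 218] [201.2   7.7]
[268   0  35  19 188] [284.4   9.9]
[149  45  54  36 465] [172.3  60.6]
[238  57  40  44 314] [259.5  76. ]
[301 100  26  17 142] [312.6 110.6]
[ 123  108   78   65 2172] [157.9 138.2]
[614 193  26  23 316] [629.5 205.1]
64 [array([314.3, 103.5]), array([314.5, 101.1]), array([314.6,  99.8]), array([314.7,  97.1])]
65.5 [array([312.9, 103.9]), array([312.8, 101.5]), array([312.8, 100.3]), array([312.8,  97.7])]
side sleeve c 339.30434782608694 175.76086956521738 184 pred [array([339.3, 189.2]), array([339.6, 182.1]), array([339.8, 174.9])]
[([0, 0, 4, 10, 30], array([325.2, 160.3])), ([26, 0, 4, 12, 35], array([351.1, 160.9])), ([12, 19, 9, 21, 117], array([339.4, 183.8])), ([12, 38, 1, 1, 1], array([336., 194.])), ([22, 45, 1, 1, 1], array([346., 201.]))]
```

```bash
python3 - <<'E'
from h import *
C=cam('wrist');im=r.snapshot('wrist')
u=np.array([np.cos(TH),np.sin(TH)]);v=np.array([-u[1],u[0]])
X=np.arange(.147,.163,.0005)
for z in(.053,.049):
    P=np.array([[proj(C,[*(HUB+a*u+b*v),z]) for a in X] for b in np.linspace(-.008,.008,17)]).astype(np.float32)
    g=cv2.remap(im,P[...,0],P[...,1],cv2.INTER_CUBIC).mean((0,2));d=np.gradient(g);print(z,X[np.argmin(d)],X[np.argmax(d)],g.astype(int).tolist())
E
```

```text
0.053 0.1525 0.157 [189, 189, 190, 191, 191, 192, 192, 188, 178, 160, 133, 102, 73, 54, 46, 46, 46, 51, 67, 101, 145, 188, 222, 239, 243, 242, 241, 239, 233, 222, 210, 199, 193]
0.049 0.1535 0.1585 [190, 189, 189, 189, 190, 190, 191, 192, 192, 190, 184, 170, 148, 118, 87, 63, 49, 45, 46, 47, 56, 79, 117, 162, 202, 230, 242, 243, 242, 241, 238, 230, 219]
```

```bash
python3 -c "
from plant import r
print(r.close_job())"
```

```text
the job is handed in; nothing more can be done
None
```

The glass block is clamped against the stop with the spring pad pressed in about 5.7 mm of its 12 mm. The handle is standing upright and released, and the job was handed in at about 16 s.

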